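# Clamp a spindle nose: push it home, then shift the two-stage clamp lever to full

## Task

Push the steel spindle nose along its fixture until it sits fully home in the blue V, then slide the red clamp lever on the grey valve box past its first click (yellow marks) all the way to its second stop (green marks). Only push, with the fingertips or the outside of the fingers: never take the spindle nose or the lever between the fingers, and do not lift or tip the spindle nose. Leave the bearing ring, the green jar, the steel bushing and the brass collar where they stand, and finish clear of everything.

Things in the scene. Friction and masses are not known exactly. Their poses are not given: they have to be found in the camera images.
- nest: Fixed locating fixture: dark steel plate 200 (x) by 116 (y) by 12 mm on the bench. Origin at the centre of its underside; its own +x is the direction to push, towards the blue V. Two aluminium guide rails along x (12 mm wide, 12 mm above the plate, 74 mm apart, from x = -100 to x = +15 mm) flank the path; the -x end is open. The two blue V blocks at the +x end rise 26 mm above the plate, the V opening to -x.
- nest_home (a point): On the plate's top face (12 mm above the bench), 30 mm along the fixture's +x from its centre: where the centre of the spindle nose's underside lies when its flange touches both V blocks.
- spindle: Loose spindle nose of bright steel, about 0.5 to 0.95 kg, standing upright on the plate between the rails, starting 28 to 65 mm short of home. Round flange 70 mm diameter, 22 mm high, with a hub 40 mm diameter above it, 55 mm high in all. Origin at the centre of its underside, z up. It slides on the plate and stays where it is left.
- valve: Fixed grey valve box 70 (x) by 140 (y) by 60 mm high. Origin at the centre of its underside. The lever's slot runs along its y in the middle of the top; the lever is to be pushed along the box's own +y. Yellow marks beside the slot at y = -2.5 mm (first detent), green marks at y = +32.5 mm (second stop). Two short brass stubs on its +x side.
- lever_knob (a point): Centre of the lever's red knob, a vertical cylinder 26 mm diameter and 30 mm high, 20 to 50 mm above the box's top (80 to 110 mm above the bench), on a 10 mm steel stem. Moves with the lever; its axes are parallel to the box's. At lever value 0 it is over y = -32.5 mm of the box.
- lever (a joint): Lever travel in m along the valve box's +y: starts between 0 and 0.012, first detent (click notch) at about 0.030, second stop at 0.065. It slides with about 2 N of friction and stays where it is left; resistance begins near 0.019, getting into the detent takes about 5 N and out of it towards the second stop (between about 0.031 and 0.038) about 12 N (more if hit fast); from about 0.045 it runs with friction alone to the rigid stop.
- bearing: Bystander: loose dark bearing ring, 72 mm outside, 48 mm bore, 20 mm high. Origin at the centre of its underside.
- jar: Bystander: loose green jar, 60 mm diameter, 75 mm high. Origin at the centre of its underside.
- bushing: Bystander: loose steel bushing, flange 68 mm diameter, 60 mm high. Origin at the centre of its underside.
- collar: Bystander: loose brass collar, 60 mm diameter, 50 mm high. Origin at the centre of its underside.
Mind the look-alikes: they are no part of the job. Of the things that look like the valve, take the one that is farthest from the robot's base at the start.

How it is judged:
By the outcome, as a careful person would: the job done as asked, in the order asked, and still so for the second after the job is handed in, with the robot touching nothing.
It also fails if it takes over 51 s, if anything falls off the work surface, if the arm or the gripper's body presses on something with over 40 N, if the wrist force passes 120 N, or if a joint passes its speed limit or range.

## Robot

A 6-joint arm with a two-finger parallel gripper is mounted at the origin on the work surface. World frame = base frame: x ahead of the robot, y to its left, z up, the work surface at z = 0. Lengths are in m, angles in rad, forces in N, time in s.
With the tool pointing down it reaches from about 0.35 to 0.85 m from the base axis. Payload 8.1 kg.
Tool frame: the origin (TCP) lies on the mounting face of the last link; the fingertips stand 186 mm ahead of it and the grasp point (between the pads) lies 167 mm ahead of it; z points along the fingers, y is the line along which they close (so a half turn about z gives the same grasp; the last joint's range is limited). The gripper opens to 93 mm and grips with 3 to 60 N. Pads are 15 mm wide; open, the fingers measure 128 mm over their backs; the gripper's body (75 mm by 188 mm) begins 65 mm behind the grasp point.
Start: joints at [1.119, 0.13, 1.488, -0, 1.523, -0.085], TCP at [0.215, 0.56, 0.405] pointing down, gripper open.
Joint ranges: [-2.96, 2.96], [-0.89, 2.26], [0.02, 2.5], [-1.34, 4.48], [0, 2.73], [-2.66, 2.66]. Speed limits (rad/s): [2.39, 2.39, 2.79, 3.14, 3.14, 3.14].

## Interface

Orientations are given as a rotation vector (axis times angle).
In Python, from plant import * gives the robot as it stands. The module is installed in compiled form; this text tells all that it offers.
- The arm moves only by the tool arm_command, never from a script. Its argument "increments" is a list of rows, each a list of 6 numbers: the shift along the tool's x, y, z in units of 0.2 m (1.0 is 0.2 m), then the turn, a rotation vector about the tool's x, y, z in units of pi rad (1.0 is pi rad). A call has exactly 5 rows; each row is the pose to reach, as a shift and turn from the pose commanded when the call began, along the tool's axes at that moment, turning the shorter way round; what a row does not reach only later rows make up. A row lasts 1/8 s, in which the tool goes at most 62.5 mm and 10.7 degrees, less where a joint would pass 70% of its speed; a pose out of reach is approached as far as the arm can. A call with a number of a shift or a turn outside -1 to 1 is refused whole. A call with a gripper value outside its range is refused whole. "fingers" is the closure, from -1 (fully open) to 1 (shut), set as the call begins (left out, the last holds). The fingers move at their own pace and stop on an object; "force" is the grip in N (left out, the last holds). Time passes only in rows, so rows that repeat a pose let the fingers close, or fill a call up. It gives the time, the measured TCP pose, the force, the opening and the grip force at its end, in the units of the state.
- read_state(): the state, without advancing time (a new reading comes with each control period).
- read_camera(name): name is "side" or "top"; returns a dict with "image" (420x560x3 uint8, red, green, blue), "fx", "fy", "cx", "cy" (pixels), "k1" (the pictures are not rectified: a ray, as slopes to the right and down, at radius r is drawn at 1 + k1 r^2 times it, then the intrinsics apply), "T" (4x4, takes a point from camera to world coordinates). Camera axes: x right, y down, z forward; pixel columns grow to the right and rows downward; lengths in m; the calibration is good to about 2 mm. A picture is of the moment at which its call begins. There is no depth.
- close_job(): hands the job in; it is judged then, once.
The state is a dict: "t": time; "q": joint angles; "dq": joint speeds; "joint_torque": joint torques, N m; "tool_pos": TCP position; "orientation": TCP orientation; "force": force on the tool from outside, world axes, zero at the start; "wrist_torque": the same for the moment, N m; "opening": finger opening in m; "gripper_force": force on a finger pad.
Only numpy, scipy, OpenCV 4.12 (cv2) and the standard library are available. Lean on these libraries where they do the work, as an engineer would, in place of code of your own. Each camera call takes 0.05 s, during which the arm holds its last target. There are 200 camera calls.

## Working session

There is one attempt and no reset: what is moved stays moved. The work goes in short steps, Python scripts to look and compute and a tool call to move; the robot and the scene stay as the last step left them, time stands still between calls to the robot, and variables do not carry over. Pictures are saved under pics/ and viewed, at most 10 in all, crops included, and the job is handed in when it is done.

Besides the shell and the picture viewer there is one more tool, called after "Emit:" by a JSON object that holds its "name" and its "arguments", one argument or row to a line. arm_command: Moves the arm, as the interface text tells. Shifts and turns lie within -1 to 1; 1 stands for 0.2 m of shift or pi rad of turn. Its arguments: {"type":"object","properties":{"increments":{"type":"array","items":{"type":"array","items":{"type":"number","minimum":-1,"maximum":1}}},"fingers":{"type":"number"},"force":{"type":"number"}},"required":["increments"]}

```bash
mkdir -p pics
cat > h.py <<'E'
from plant import *
import numpy as np, cv2
from scipy.spatial.transform import Rotation as R
def ray(c,u,v):
    x,y=(u-c['cx'])/c['fx'],(v-c['cy'])/c['fy']
    xd,yd=x,y
    for _ in range(30):
        s=1+c['k1']*(x*x+y*y); x,y=xd/s,yd/s
    T=np.array(c['T']); return T[:3,3],T[:3,:3]@np.array([x,y,1.])
def onz(c,u,v,z):
    o,d=ray(c,u,v); return o+d*(z-o[2])/d[2]
def proj(c,p):
    T=np.array(c['T']); q=T[:3,:3].T@(np.array(p)-T[:3,3]); x,y=q[:2]/q[2]
    s=1+c['k1']*(x*x+y*y); return c['fx']*x*s+c['cx'],c['fy']*y*s+c['cy']
def snap(name,f):
    c=read_camera(name); cv2.imwrite('pics/'+f,c['image'][:,:,::-1]); np.save('pics/'+f+'.npy',c,allow_pickle=True); return c
def load(f): return np.load('pics/'+f+'.npy',allow_pickle=True).item()
E
python3 - <<'E'
from h import *
for n in('top','side'):
    c=snap(n,n+'0.png'); print(n,c['fx'],c['k1'],np.round(c['T'],3).tolist())
print(read_state())
E
```

```text
top 415.9457461215384 -0.06316942141935762 [[0.016, -0.997, 0.074, 0.404], [-1.0, -0.016, -0.01, 0.012], [0.011, -0.074, -0.997, 1.363], [0.0, 0.0, 0.0, 1.0]]
side 392.08118006918073 -0.02405592386336892 [[0.914, -0.205, 0.35, 0.12], [-0.406, -0.43, 0.807, -0.894], [-0.015, -0.879, -0.476, 0.605], [0.0, 0.0, 0.0, 1.0]]
{'t': 0.1, 'q': array([ 1.11855863e+00,  1.31080571e-01,  1.48916012e+00, -3.32348218e-05,
        1.52300397e+00, -8.53997534e-02]), 'dq': array([ 1.13865636e-03,  3.72674665e-06, -3.86293314e-03,  4.16214114e-04,
        1.69868203e-03,  4.17522107e-04]), 'joint_torque': array([ 1.32821286e-03, -5.61343038e+01, -4.93094087e+01,  7.70263933e-02,
        2.92349397e-02, -1.12293637e-05]), 'tool_pos': array([0.21509445, 0.55990054, 0.40380076]), 'orientation': array([-5.72925302e-01, -3.08849463e+00,  2.51528993e-03]), 'force': array([-0.14680109, -1.86825168, -0.45607749]), 'wrist_torque': array([0.03369226, 0.01796043, 0.03218023]), 'gripper_force': 0.0, 'opening': 0.09328308240956543}
```

View pics/top0.png

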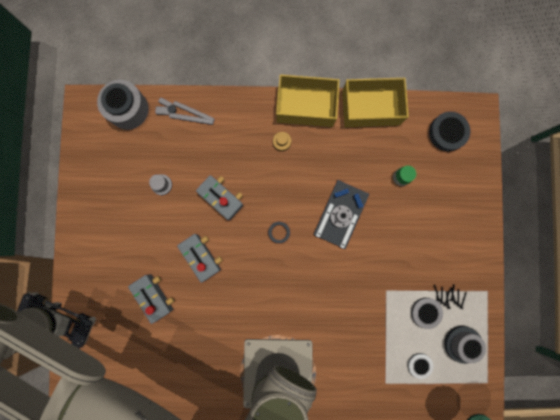

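View pics/side0.png

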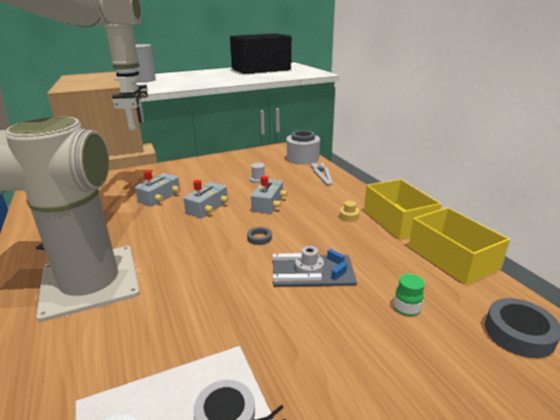

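The top view shows the nest around (342,214) with the blue V up and right at (350,195). There are three grey valve boxes at (220,198), (199,258) and (150,298). The farthest from the base at (280,390) is the one at (220,198), with its red knob at (224,202). The side view agrees. Next I'll enlarge the work area and measure.

Run:
```python
from h import *
a=cv2.imread('pics/top0.png')
n=cv2.resize(a[170:260,295:385],None,fx=6,fy=6,interpolation=cv2.INTER_CUBIC)[:540,:400+0]
A=cv2.resize(a[175:255,310:375],None,fx=6,fy=6,interpolation=cv2.INTER_CUBIC)
B=cv2.resize(a[170:250,188:253],None,fx=6,fy=6,interpolation=cv2.INTER_CUBIC)
cv2.imwrite('pics/crop0.png',np.hstack([A,B]))
b=cv2.imread('pics/side0.png')
A=cv2.resize(b[240:295,265:362],None,fx=4,fy=4,interpolation=cv2.INTER_CUBIC)
B=cv2.resize(b[165:220,225:322],None,fx=4,fy=4,interpolation=cv2.INTER_CUBIC)
cv2.imwrite('pics/crop1.png',np.hstack([A,B]))
```

```text
(no output)
```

View pics/crop0.png

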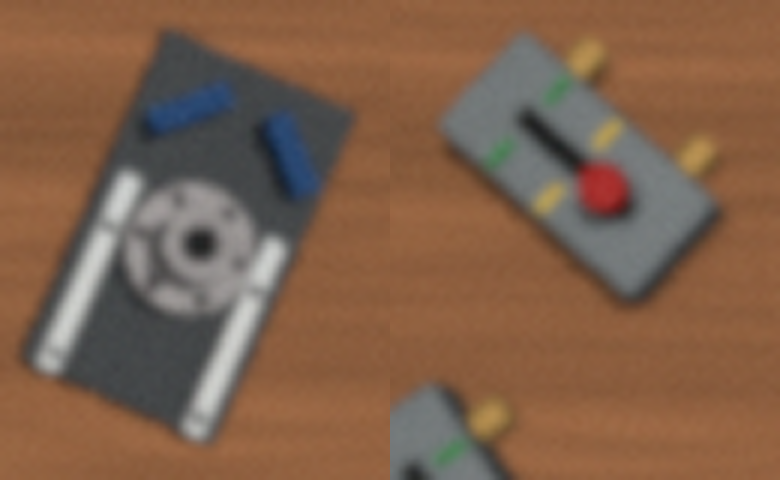

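View pics/crop1.png

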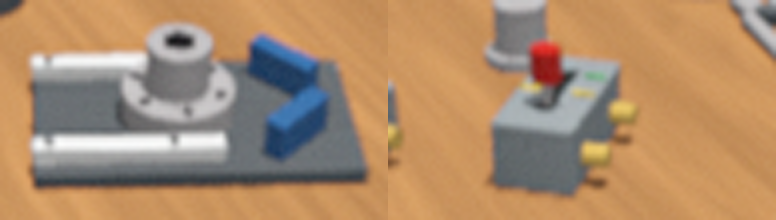

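The crops show the plate's corners, the rails, the spindle short of the V, and the valve marks and knob clearly. I'll compute poses from these points.

```bash
cat > m.py <<'E'
from h import *
def frame(pc,loc):  # 2D rigid fit
    pc,loc=np.array(pc)[:,:2],np.array(loc); a,b=pc-pc.mean(0),loc-loc.mean(0)
    th=np.arctan2((b[:,0]*a[:,1]-b[:,1]*a[:,0]).sum(),(a*b).sum()); M=np.array([[np.cos(th),-np.sin(th)],[np.sin(th),np.cos(th)]])
    t=pc.mean(0)-M@loc.mean(0); return th,M,t,np.linalg.norm(pc-loc@M.T-t,axis=1)*1000
E
python3 - <<'E'
from m import *
np.set_printoptions(precision=4,suppress=True)
c=load('top0.png'); s=load('side0.png')
A=lambda x,y,z:onz(c,(x+.5)/6-.5+310,(y+.5)/6-.5+175,z)
B=lambda x,y,z:onz(c,(x-390+.5)/6-.5+188,(y+.5)/6-.5+170,z)
P=[A(165,32,.012),A(355,112,.012),A(208,440,.012),A(25,360,.012)]
th,M,t,r=frame(P,[(.1,.058),(.1,-.058),(-.1,-.058),(-.1,.058)]); print('nest',np.degrees(th),t,r)
L=[A(132,175,.024),A(275,238,.024),A(200,435,.024),A(48,368,.024)]
print('rails local',[M.T@(l[:2]-t) for l in L])
sp=A(201,243,.067)[:2]; print('spindle',sp,'local',M.T@(sp-t))
hm=t+M@[.03,0]; print('home',hm)
V=[B(525,32,.06),B(718,210,.06),B(630,300,.06),B(440,125,.06)]
m=[B(608,133,.06),B(548,198,.06),B(558,90,.06),B(498,152,.06)]
# local: +y towards green
for pts,loc in((V,[(.035,.07),(.035,-.07),(-.035,-.07),(-.035,.07)]),):
    th2,M2,t2,r2=frame(pts,loc); print('valve',np.degrees(th2),t2,r2)
print('marks local',[M2.T@(p[:2]-t2) for p in m])
img=c['image'].astype(int); red=(img[...,0]>110)&(img[...,1]<70)&(img[...,2]<70); 
n,lb,st,ce=cv2.connectedComponentsWithStats(red.astype('uint8')); 
for i in range(1,n):
    if st[i,4]>15: print(ce[i],st[i,4],onz(c,*ce[i],.11))
k=B(604,188,.11); print('knob',k,'local',M2.T@(k[:2]-t2))
# side checks
S=lambda x,y,z,ox,oy:onz(s,(x+.5)/4-.5+ox,(y+.5)/4-.5+oy,z)
h=S(181,42,.067,265,240); print('spindle side',h,M.T@(h[:2]-t))
k=S(545-388,48,.11,225,165); print('knobtop side',k,M2.T@(k[:2]-t2))
Q=[S(332,62,.012,265,240),S(365,170,.012,265,240),S(35,180,.012,265,240)]; print('plate side',[M.T@(q[:2]-t) for q in Q])
Q=[S(618-388,62,.06,225,165),S(575-388,133,.06,225,165),S(493-388,122,.06,225,165)]; print('valve side',[M2.T@(q[:2]-t2) for q in Q])
for n,u,v,z in(('bearing',279,232,.02),('jar',406,174,.075),('bushing',160,183,.06),('collar',282,141,.05)): print(n,onz(c,u,v,z))
E
```

```text
nest -23.035199695672482 [ 0.5159 -0.1976] [3.3324 1.2825 4.7215 3.7761]
rails local [array([0.0157, 0.0424]), array([ 0.0159, -0.0421]), array([-0.0981, -0.0469]), array([-0.0983,  0.0423])]
spindle [ 0.5073 -0.1955] local [-0.0088 -0.0014]
home [ 0.5435 -0.2093]
valve -41.659605642960464 [0.5576 0.1957] [1.985  2.0123 2.8034 2.2504]
marks local [array([0.0236, 0.0005]), array([-0.0228,  0.0001]), array([0.0224, 0.0355]), array([-0.0229,  0.0362])]
[222.98 200.84] 50 [0.5411 0.176  0.11  ]
[200.8958 266.8333] 48 [0.3412 0.2373 0.11  ]
[148.9623 310.3396] 53 [0.2086 0.3899 0.11  ]
knob [0.5409 0.1752 0.11  ] local [ 0.0012 -0.0264]
spindle side [ 0.5104 -0.2004  0.067 ] [-0.004  -0.0047]
knobtop side [0.5442 0.1704 0.11  ] [ 0.0068 -0.0278]
plate side [array([0.1017, 0.0491]), array([ 0.1015, -0.0624]), array([-0.0943, -0.0647])]
valve side [array([0.0374, 0.0696]), array([ 0.0446, -0.0696]), array([-0.0239, -0.069 ])]
bearing [0.4528 0.0043 0.02  ]
jar [ 0.6402 -0.3937  0.075 ]
bushing [0.6003 0.3841 0.06  ]
collar [ 0.7444 -0.0005  0.05  ]
```

```bash
cat > go.py <<'E'
import sys
from h import *
# usage: go.py x y z heading_deg(tool x) -> total increment from measured pose
x,y,z,hd=map(float,sys.argv[1:5]); s=read_state(); R0=R.from_rotvec(s['orientation'])
h=np.radians(hd); Rt=R.from_matrix(np.array([[np.cos(h),np.sin(h),0],[np.sin(h),-np.cos(h),0],[0,0,-1]]))
d=R0.inv().apply(np.array([x,y,z])-s['tool_pos'])/.2; w=(R0.inv()*Rt).as_rotvec()/np.pi
print('t',round(s['t'],2),'pos',s['tool_pos'].round(4),'F',s['force'].round(1),'q',s['q'].round(2)); print('inc',d.round(4),w.round(4))
E
python3 go.py .42 .28 .40 157; python3 go.py .4457 -.171 .30 157
```

```text
t 0.1 pos [0.2151 0.5599 0.4038] F [-0.1 -1.9 -0.5] q [ 1.12  0.13  1.49 -0.    1.52 -0.09]
inc [-1.4583 -0.9389  0.0204] [-0.0005 -0.      0.011 ]
t 0.1 pos [0.2151 0.5599 0.4038] F [-0.1 -1.9 -0.5] q [ 1.12  0.13  1.49 -0.    1.52 -0.09]
inc [-2.3871 -2.9969  0.5237] [-0.0005 -0.      0.011 ]
```

Emit:
{"name": "arm_command", "arguments": {
  "increments": [
    [-0.2, -0.14, 0, 0, 0, 0.01],
    [-0.4, -0.28, 0, 0, 0, 0.011],
    [-0.6, -0.42, 0, 0, 0, 0.011],
    [-0.8, -0.56, 0, 0, 0, 0.011],
    [-1.0, -0.7, 0, 0, 0, 0.011]
  ],
  "fingers": 1
}}

```text
t: 0.72
tool_pos: [0.3522, 0.3562, 0.4043]
orientation: [-0.626, -3.078, 0.001]
force: [0.1, 0.3, 0.2]
opening: 0.0477
gripper_force: 0.0
```

Emit:
{"name": "arm_command", "arguments": {
  "increments": [
    [-0.2, -0.2, 0.02, 0, 0, 0],
    [-0.4, -0.4, 0.05, 0, 0, 0],
    [-0.6, -0.6, 0.08, 0, 0, 0],
    [-0.7, -0.8, 0.12, 0, 0, 0],
    [-0.8, -1.0, 0.16, 0, 0, 0]
  ]
}}

```text
t: 1.35
tool_pos: [0.4207, 0.1094, 0.3722]
orientation: [-0.627, -3.078, 0.0]
force: [0.8, -0.1, -0.6]
opening: 0.0011
gripper_force: 0.0
```

```bash
python3 go.py .4457 -.171 .30 157
```

```text
t 1.35 pos [0.4207 0.1094 0.3722] F [ 0.8 -0.1 -0.6] q [ 0.14 -0.32  1.97 -0.    1.49 -1.03]
inc [-0.6636 -1.2415  0.3609] [-0.0001 -0.0001 -0.0001]
```

Emit:
{"name": "arm_command", "arguments": {
  "increments": [
    [-0.1, -0.22, 0.08, 0, 0, 0],
    [-0.2, -0.44, 0.15, 0, 0, 0],
    [-0.3, -0.66, 0.2, 0, 0, 0],
    [-0.4, -0.85, 0.25, 0, 0, 0],
    [-0.4, -0.9, 0.25, 0, 0, 0]
  ]
}}

```text
t: 1.98
tool_pos: [0.4235, -0.0878, 0.3216]
orientation: [-0.631, -3.075, 0.0]
force: [0.1, 0.3, 0.6]
opening: 0.0007
gripper_force: 0.0
```

```bash
python3 go.py .4457 -.171 .24 157
```

```text
t 1.98 pos [ 0.4235 -0.0878  0.3216] F [0.1 0.3 0.6] q [-0.32 -0.28  2.03 -0.    1.39 -1.49]
inc [-0.2665 -0.3387  0.4076] [-0.0002 -0.0007 -0.001 ]
```

Emit:
{"name": "arm_command", "arguments": {
  "increments": [
    [-0.1, -0.12, 0.1, 0, 0, 0],
    [-0.2, -0.24, 0.2, 0, 0, 0],
    [-0.25, -0.32, 0.3, 0, 0, 0],
    [-0.25, -0.32, 0.38, 0, 0, 0],
    [-0.25, -0.32, 0.38, 0, 0, 0]
  ]
}}

```text
t: 2.6
tool_pos: [0.4444, -0.1631, 0.2453]
orientation: [-0.625, -3.075, -0.002]
force: [-0.2, 0.1, -0.6]
opening: 0.0002
gripper_force: 0.0
```

```bash
python3 go.py .4457 -.171 .202 157
python3 - <<'E'
from h import *
a=snap('side','s1.png'); b=snap('top','t1.png')
A=cv2.resize(a['image'][190:310,240:380,::-1],None,fx=4,fy=4,interpolation=cv2.INTER_CUBIC)
cv2.imwrite('pics/s1c.png',A)
E
```

```text
t 2.6 pos [ 0.4444 -0.1631  0.2453] F [-0.2  0.1 -0.6] q [-0.46 -0.07  2.    0.    1.22 -1.63]
inc [-0.0223 -0.034   0.2163] [ 0.0002 -0.0011  0.0001]
```

View pics/s1c.png

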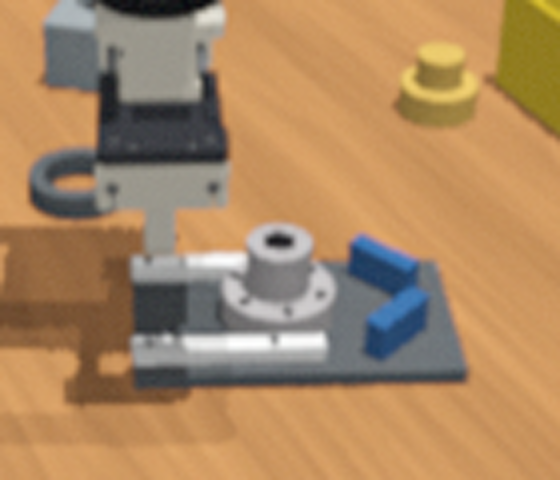

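The closed fingers hang over the open -x end of the fixture, with the tip at crop (160,254), and the spindle lies ahead. I'll check the side camera's bias against the known tip position.

```bash
python3 - <<'E'
from h import *
s=load('s1.png'); st=read_state(); p=st['tool_pos']+R.from_rotvec(st['orientation']).apply([0,0,.186]); print(p,proj(s,p))
for x,y in((145,252),(178,256),(160,254)): print(x,y,(x+.5)/4-.5+240,(y+.5)/4-.5+190,onz(s,(x+.5)/4-.5+240,(y+.5)/4-.5+190,p[2]))
E
python3 go.py .4457 -.171 .202 157
```

```text
[ 0.44524079 -0.16339001  0.06112418] (np.float64(279.17958512612995), np.float64(250.815861936285))
145 252 275.875 252.625 [ 0.43472305 -0.16706367  0.06112418]
178 256 284.125 253.625 [ 0.45111042 -0.17948582  0.06112418]
160 254 279.625 253.125 [ 0.44210977 -0.17289985  0.06112418]
t 2.7 pos [ 0.4452 -0.1634  0.2471] F [-0.4 -0.1  0.2] q [-0.46 -0.07  1.99  0.    1.22 -1.63]
inc [-0.0169 -0.034   0.2256] [ 0.0001 -0.      0.0003]
```

Emit:
{"name": "arm_command", "arguments": {
  "increments": [
    [-0.01, -0.03, 0.05, 0, 0, 0],
    [-0.015, -0.03, 0.1, 0, 0, 0],
    [-0.015, -0.03, 0.15, 0, 0, 0],
    [-0.015, -0.03, 0.19, 0, 0, 0],
    [-0.015, -0.03, 0.205, 0, 0, 0]
  ]
}}

```text
t: 3.32
tool_pos: [0.4452, -0.1708, 0.2048]
orientation: [-0.626, -3.077, -0.001]
force: [-0.4, -0.2, -0.0]
opening: 0.0004
gripper_force: 0.0
```

```bash
python3 go.py .4457 -.171 .202 157
python3 - <<'E'
from h import *
a=snap('side','s2.png')
A=cv2.resize(a['image'][220:300,260:370,::-1],None,fx=6,fy=6,interpolation=cv2.INTER_CUBIC)
cv2.imwrite('pics/s2c.png',A)
E
```

```text
t 3.33 pos [ 0.4452 -0.1708  0.2048] F [-0.4 -0.2 -0. ] q [-0.47 -0.    2.01  0.    1.13 -1.64]
inc [-0.0025  0.0001  0.014 ] [ 0.     -0.0005  0.    ]
```

View pics/s2c.png

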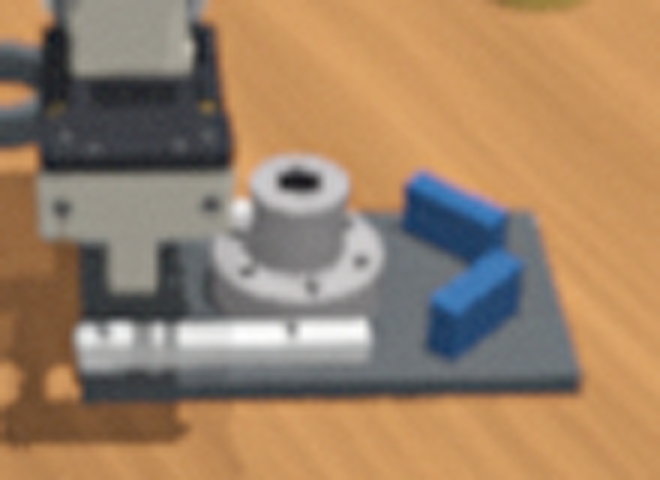

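The fingertips stand between the rails behind the flange. The tip's near edge is at crop (131,292), the near rail's inner edge is at about row 320, and the flange spans columns 213-385. I'll check the lateral centring in this one view.

Run:
```python
from h import *
s=load('s2.png'); t=np.array([.5159,-.1976]); a=np.radians(-23.03); M=np.array([[np.cos(a),-np.sin(a)],[np.sin(a),np.cos(a)]])
for n,x,y,z in(('tip near L',107,291,.0188),('tip near R',155,293,.0188),('rail in top L',100,321,.024),('rail in top R',368,320,.024),('rail R end out',371,345,.024),('hub',299,181,.067),('flange L',212,262,.034),('flange R',385,258,.034),('plate R near',580,380,.012),('plate R far',535,214,.012)):
    p=onz(s,(x+.5)/6-.5+260,(y+.5)/6-.5+220,z); print(n,(M.T@(p[:2]-t)).round(4))
```

```text
tip near L [-0.0835 -0.0095]
tip near R [-0.0638 -0.0115]
rail in top L [-0.0868 -0.0363]
rail in top R [ 0.0206 -0.0395]
rail R end out [ 0.0199 -0.0556]
hub [-0.0049 -0.003 ]
flange L [-0.0404 -0.0117]
flange R [ 0.0304 -0.0116]
plate R near [ 0.1018 -0.0654]
plate R far [0.1045 0.0484]
```

Emit:
{"name": "arm_command", "arguments": {
  "increments": [
    [-0.02, -0.01, 0.005, 0, 0, 0],
    [-0.04, -0.02, 0.01, 0, 0, 0],
    [-0.06, -0.02, 0.01, 0, 0, 0],
    [-0.08, -0.02, 0.01, 0, 0, 0],
    [-0.1, -0.02, 0.01, 0, 0, 0]
  ]
}}

```text
t: 4.0
tool_pos: [0.4627, -0.1826, 0.2038]
orientation: [0.626, 3.078, -0.0]
force: [-0.1, 0.6, 0.3]
opening: 0.0007
gripper_force: 0.0
```

Emit:
{"name": "arm_command", "arguments": {
  "increments": [
    [-0.02, 0, 0, 0, 0, 0],
    [-0.04, 0, 0, 0, 0, 0],
    [-0.06, 0, 0, 0, 0, 0],
    [-0.08, 0, 0, 0, 0, 0],
    [-0.1, 0, 0, 0, 0, 0]
  ]
}}

```text
t: 4.62
tool_pos: [0.4804, -0.1901, 0.2034]
orientation: [-0.625, -3.076, -0.001]
force: [-5.7, 1.4, 4.3]
opening: 0.0002
gripper_force: 2.9
```

```bash
python3 go.py .502 -.195 .202 157
python3 - <<'E'
from h import *
a=snap('side','s3.png'); b=snap('top','t3.png')
A=cv2.resize(a['image'][220:300,280:370,::-1],None,fx=6,fy=6,interpolation=cv2.INTER_CUBIC)
cv2.imwrite('pics/s3c.png',A)
E
```

```text
t 4.62 pos [ 0.4804 -0.1901  0.2034] F [-5.7  1.4  4.3] q [-0.48  0.11  1.9  -0.    1.14 -1.65]
inc [-0.109   0.0195  0.0067] [ 0.     -0.0008  0.0001]
```

View pics/s3c.png

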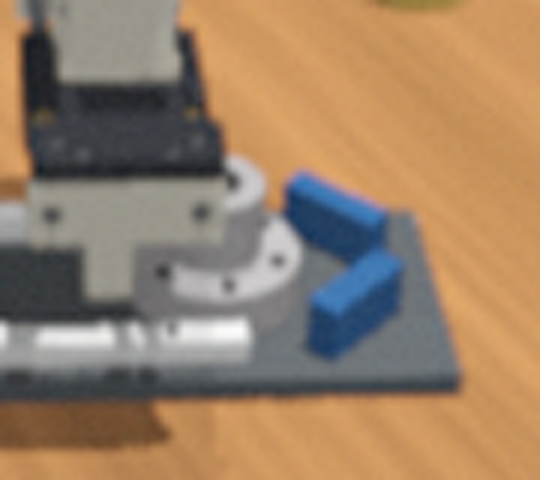

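The fingertips are now pushing the flange at about 6 N. The spindle stays upright and the V is close ahead at (300-400, 180-350). I'll push on.

Emit:
{"name": "arm_command", "arguments": {
  "increments": [
    [-0.015, 0, 0, 0, 0, 0],
    [-0.03, 0, 0, 0, 0, 0],
    [-0.045, 0, 0, 0, 0, 0],
    [-0.06, 0, 0, 0, 0, 0],
    [-0.075, 0, 0, 0, 0, 0]
  ]
}}

```text
t: 5.35
tool_pos: [0.4947, -0.1962, 0.2035]
orientation: [-0.626, -3.078, -0.0]
force: [-3.6, 1.3, -1.7]
opening: 0.0005
gripper_force: 1.4
```

Emit:
{"name": "arm_command", "arguments": {
  "increments": [
    [-0.006, 0, 0, 0, 0, 0],
    [-0.012, 0, 0, 0, 0, 0],
    [-0.018, 0, 0, 0, 0, 0],
    [-0.02, 0, 0, 0, 0, 0],
    [-0.02, 0, 0, 0, 0, 0]
  ]
}}

```text
t: 5.98
tool_pos: [0.4984, -0.1978, 0.2038]
orientation: [0.626, 3.078, -0.0]
force: [-2.9, 0.8, -2.2]
opening: 0.0006
gripper_force: 1.2
```

Emit:
{"name": "arm_command", "arguments": {
  "increments": [
    [-0.004, 0, 0, 0, 0, 0],
    [-0.008, 0, 0, 0, 0, 0],
    [-0.012, 0, 0, 0, 0, 0],
    [-0.015, 0, 0, 0, 0, 0],
    [-0.015, 0, 0, 0, 0, 0]
  ]
}}

```text
t: 6.6
tool_pos: [0.5012, -0.199, 0.2038]
orientation: [0.626, 3.078, -0.0]
force: [-2.4, 0.8, -1.6]
opening: 0.0003
gripper_force: 1.3
```

Emit:
{"name": "arm_command", "arguments": {
  "increments": [
    [-0.004, 0, 0, 0, 0, 0],
    [-0.008, 0, 0, 0, 0, 0],
    [-0.012, 0, 0, 0, 0, 0],
    [-0.015, 0, 0, 0, 0, 0],
    [-0.015, 0, 0, 0, 0, 0]
  ]
}}

```text
t: 7.22
tool_pos: [0.5029, -0.1997, 0.2037]
orientation: [-0.625, -3.075, -0.001]
force: [-12.6, 4.3, 9.4]
opening: 0.0006
gripper_force: 6.8
```

Emit:
{"name": "arm_command", "arguments": {
  "increments": [
    [-0.003, 0, 0, 0, 0, 0],
    [-0.006, 0, 0, 0, 0, 0],
    [-0.009, 0, 0, 0, 0, 0],
    [-0.012, 0, 0, 0, 0, 0],
    [-0.012, 0, 0, 0, 0, 0]
  ]
}}

```text
t: 7.85
tool_pos: [0.5039, -0.2, 0.2035]
orientation: [-0.624, -3.07, -0.003]
force: [-22.1, 10.1, 19.5]
opening: 0.0005
gripper_force: 12.4
```

Force rose to 24 N with almost no motion, so the flange is against the V. I'll back off and check the picture.

Emit:
{"name": "arm_command", "arguments": {
  "increments": [
    [0.03, 0, 0, 0, 0, 0],
    [0.08, 0, 0, 0, 0, 0],
    [0.14, 0, 0, 0, 0, 0],
    [0.2, 0, 0, 0, 0, 0],
    [0.2, 0, -0.1, 0, 0, 0]
  ]
}}

```text
t: 8.48
tool_pos: [0.4672, -0.1844, 0.2221]
orientation: [-0.626, -3.075, -0.002]
force: [-0.0, -0.0, 0.8]
opening: 0.0007
gripper_force: 0.0
```

Emit:
{"name": "arm_command", "arguments": {
  "increments": [
    [0, 0.05, -0.25, 0, 0, 0.04],
    [0, 0.2, -0.5, 0, 0, 0.09],
    [0, 0.4, -0.5, 0, 0, 0.14],
    [0, 0.6, -0.5, 0, 0, 0.19],
    [0, 0.75, -0.5, 0, 0, 0.24]
  ]
}}

```text
t: 9.1
tool_pos: [0.5277, -0.0458, 0.324]
orientation: [1.721, 2.627, 0.001]
force: [1.2, -0.1, -0.3]
opening: 0.0003
gripper_force: 0.0
```

```bash
python3 go.py .45 .10 .33 -131.66
python3 - <<'E'
from h import *
a=snap('side','s4.png'); b=snap('top','t4.png')
A=cv2.resize(a['image'][235:295,280:350,::-1],None,fx=5,fy=5,interpolation=cv2.INTER_CUBIC)
B=cv2.resize(b['image'][175:235,310:380,::-1],None,fx=5,fy=5,interpolation=cv2.INTER_CUBIC)
cv2.imwrite('pics/c4.png',np.hstack([A,B]))
E
```

```text
t 9.1 pos [ 0.5277 -0.0458  0.324 ] F [ 1.2 -0.1 -0.3] q [-0.18 -0.01  1.78  0.    1.37 -0.59]
inc [ 0.8236 -0.0651 -0.0302] [ 1.000e-04  3.000e-04 -6.378e-01]
```

View pics/c4.png

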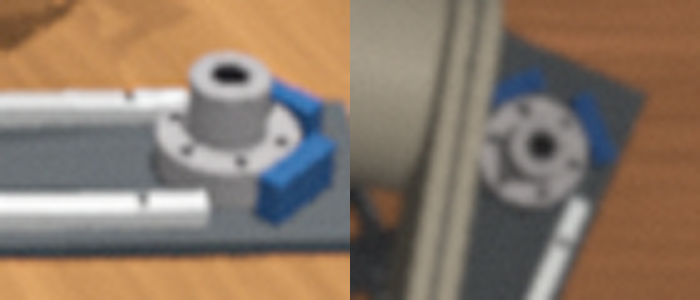

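```bash
python3 go.py .511 .140 .30 48.3
python3 - <<'E'
from h import *
s=load('s4.png');c=load('t4.png'); t=np.array([.5159,-.1976]); a=np.radians(-23.03); M=np.array([[np.cos(a),-np.sin(a)],[np.sin(a),np.cos(a)]])
f=lambda cc,x,y,ox,oy,z:(M.T@(onz(cc,(x+.5)/5-.5+ox,(y+.5)/5-.5+oy,z)[:2]-t)).round(4)
print('side hub',f(s,231,73,280,235,.067),'top hub',f(c,193,147,310,175,.067))
E
```

```text
t 9.2 pos [ 0.528  -0.045   0.3238] F [-0.  -0.3  0.3] q [-0.18 -0.01  1.78  0.    1.37 -0.6 ]
inc [0.8807 0.2943 0.1196] [ 2.000e-04 -3.000e-04  3.635e-01]
side hub [ 0.0351 -0.0022] top hub [ 0.0299 -0.0024]
```

The spindle's hub is now at 29.9 mm in the top view against 30 mm for home, and both V blocks touch the flange. Next is the lever.

Emit:
{"name": "arm_command", "arguments": {
  "increments": [
    [0.15, 0.05, 0, 0, 0, 0.055],
    [0.32, 0.1, 0, 0, 0, 0.11],
    [0.5, 0.18, 0, 0, 0, 0.165],
    [0.68, 0.24, 0, 0, 0, 0.22],
    [0.86, 0.29, 0, 0, 0, 0.275]
  ]
}}

```text
t: 9.82
tool_pos: [0.5109, 0.1338, 0.3237]
orientation: [2.662, 1.667, 0.0]
force: [0.8, 0.2, -0.1]
opening: 0.0003
gripper_force: 0.0
```

```bash
python3 go.py .511 .140 .30 48.3
```

```text
t 9.82 pos [0.5109 0.1338 0.3237] F [ 0.8  0.2 -0.1] q [ 0.16 -0.01  1.78 -0.    1.37  0.61]
inc [ 0.0282 -0.0133  0.1187] [0.0001 0.     0.0878]
```

Emit:
{"name": "arm_command", "arguments": {
  "increments": [
    [0, 0, 0.02, 0, 0, 0.05],
    [0, 0, 0.05, 0, 0, 0.08],
    [0, 0, 0.08, 0, 0, 0.08],
    [0, 0, 0.12, 0, 0, 0.08],
    [0, 0, 0.12, 0, 0, 0.08]
  ]
}}

```text
t: 10.45
tool_pos: [0.5111, 0.133, 0.2987]
orientation: [-2.847, -1.327, 0.003]
force: [0.4, -0.9, 0.1]
opening: 0.0007
gripper_force: 0.0
```

```bash
python3 go.py .511 .140 .274 48.3
```

```text
t 10.45 pos [0.5111 0.133  0.2987] F [ 0.4 -0.9  0.1] q [ 0.16  0.01  1.81 -0.    1.32  0.86]
inc [ 0.0267 -0.0225  0.1237] [-0.0003  0.0004  0.0093]
```

Emit:
{"name": "arm_command", "arguments": {
  "increments": [
    [0, -0.02, 0.03, 0, 0, 0.009],
    [0, -0.022, 0.06, 0, 0, 0.009],
    [0, -0.022, 0.09, 0, 0, 0.009],
    [0, -0.022, 0.12, 0, 0, 0.009],
    [0, -0.022, 0.123, 0, 0, 0.009]
  ]
}}

```text
t: 11.08
tool_pos: [0.5079, 0.1362, 0.2744]
orientation: [-2.867, -1.285, 0.002]
force: [-0.1, -1.1, -0.7]
opening: 0.0004
gripper_force: 0.0
```

Emit:
{"name": "arm_command", "arguments": {
  "increments": [
    [0.02, 0, 0, 0, 0, 0],
    [0.04, 0, 0, 0, 0, 0],
    [0.06, 0, 0, 0, 0, 0],
    [0.08, 0, 0, 0, 0, 0],
    [0.1, 0, 0, 0, 0, 0]
  ]
}}

```text
t: 11.7
tool_pos: [0.5216, 0.1515, 0.2752]
orientation: [2.867, 1.285, 0.0]
force: [-0.8, 0.1, 0.0]
opening: 0.0005
gripper_force: 0.0
```

```bash
python3 go.py .511 .140 .272 48.3
python3 - <<'E'
from h import *
a=snap('side','s5.png'); 
A=cv2.resize(a['image'][120:220,210:320,::-1],None,fx=5,fy=5,interpolation=cv2.INTER_CUBIC)
cv2.imwrite('pics/c5.png',A)
E
```

```text
t 11.7 pos [0.5216 0.1515 0.2752] F [-0.8  0.1  0. ] q [0.19 0.08 1.79 0.   1.28 0.92]
inc [-0.0782 -0.0014  0.0159] [ 0.     -0.     -0.0001]
```

View pics/c5.png

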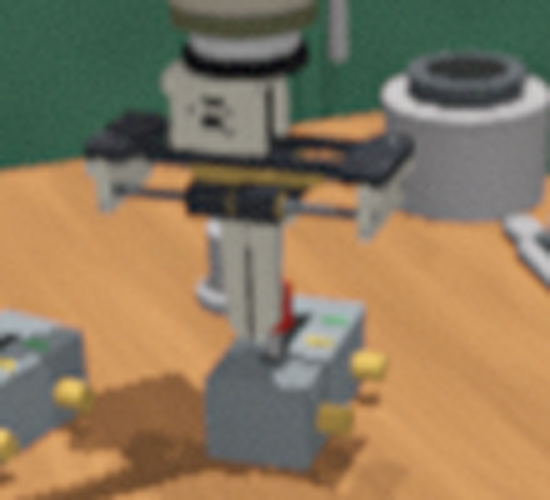

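The fingers stand behind the red knob (285,305), about 5 mm to its left. I'll shift sideways a little and push slowly.

Emit:
{"name": "arm_command", "arguments": {
  "increments": [
    [0, 0.01, 0, 0, 0, 0],
    [0, 0.025, 0.01, 0, 0, 0],
    [0.015, 0.025, 0.01, 0, 0, 0],
    [0.03, 0.025, 0.01, 0, 0, 0],
    [0.045, 0.025, 0.01, 0, 0, 0]
  ]
}}

```text
t: 12.38
tool_pos: [0.5313, 0.1548, 0.2732]
orientation: [-2.867, -1.285, -0.0]
force: [-0.3, -0.4, -0.4]
opening: 0.0004
gripper_force: 0.0
```

Emit:
{"name": "arm_command", "arguments": {
  "increments": [
    [0.015, 0, 0, 0, 0, 0],
    [0.03, 0, 0, 0, 0, 0],
    [0.045, 0, 0, 0, 0, 0],
    [0.06, 0, 0, 0, 0, 0],
    [0.075, 0, 0, 0, 0, 0]
  ]
}}

```text
t: 13.0
tool_pos: [0.5412, 0.166, 0.2731]
orientation: [-2.867, -1.285, 0.0]
force: [-2.1, -1.1, 2.6]
opening: 0.0005
gripper_force: 1.4
```

Emit:
{"name": "arm_command", "arguments": {
  "increments": [
    [0.015, 0, 0, 0, 0, 0],
    [0.03, 0, 0, 0, 0, 0],
    [0.045, 0, 0, 0, 0, 0],
    [0.06, 0, 0, 0, 0, 0],
    [0.075, 0, 0, 0, 0, 0]
  ]
}}

```text
t: 13.62
tool_pos: [0.5507, 0.1766, 0.273]
orientation: [2.866, 1.285, -0.005]
force: [-11.6, -9.4, 10.2]
opening: 0.0003
gripper_force: 7.7
```

Emit:
{"name": "arm_command", "arguments": {
  "increments": [
    [0.01, 0, 0, 0, 0, 0],
    [0.02, 0, 0, 0, 0, 0],
    [0.03, 0, 0, 0, 0, 0],
    [0.04, 0, 0, 0, 0, 0],
    [0.05, 0, 0, 0, 0, 0]
  ]
}}

```text
t: 14.25
tool_pos: [0.558, 0.1847, 0.2731]
orientation: [-2.867, -1.285, -0.001]
force: [-1.2, -0.4, -0.5]
opening: 0.0005
gripper_force: 0.7
```

Emit:
{"name": "arm_command", "arguments": {
  "increments": [
    [0.01, 0, 0, 0, 0, 0],
    [0.02, 0, 0, 0, 0, 0],
    [0.03, 0, 0, 0, 0, 0],
    [0.04, 0, 0, 0, 0, 0],
    [0.05, 0, 0, 0, 0, 0]
  ]
}}

```text
t: 14.88
tool_pos: [0.5644, 0.1921, 0.2731]
orientation: [-2.867, -1.285, 0.0]
force: [-2.9, -0.4, -0.4]
opening: 0.0006
gripper_force: 1.1
```

Emit:
{"name": "arm_command", "arguments": {
  "increments": [
    [0.01, 0, 0, 0, 0, 0],
    [0.02, 0, 0, 0, 0, 0],
    [0.025, 0, 0, 0, 0, 0],
    [0.03, 0, 0, 0, 0, 0],
    [0.03, 0, 0, 0, 0, 0]
  ]
}}

```text
t: 15.5
tool_pos: [0.5685, 0.1965, 0.2732]
orientation: [2.867, 1.285, 0.0]
force: [-1.8, -0.7, -0.1]
opening: 0.0006
gripper_force: 0.7
```

Emit:
{"name": "arm_command", "arguments": {
  "increments": [
    [0.005, 0, 0, 0, 0, 0],
    [0.01, 0, 0, 0, 0, 0],
    [0.015, 0, 0, 0, 0, 0],
    [0.02, 0, 0, 0, 0, 0],
    [0.025, 0, 0, 0, 0, 0]
  ]
}}

```text
t: 16.12
tool_pos: [0.5718, 0.2002, 0.2732]
orientation: [2.867, 1.285, 0.0]
force: [-2.8, -1.7, -0.4]
opening: 0.001
gripper_force: 1.3
```

Emit:
{"name": "arm_command", "arguments": {
  "increments": [
    [0.004, 0, 0, 0, 0, 0],
    [0.008, 0, 0, 0, 0, 0],
    [0.012, 0, 0, 0, 0, 0],
    [0.015, 0, 0, 0, 0, 0],
    [0.015, 0, 0, 0, 0, 0]
  ]
}}

```text
t: 16.75
tool_pos: [0.5728, 0.2011, 0.2731]
orientation: [2.866, 1.284, -0.008]
force: [-12.2, -11.1, 9.5]
opening: 0.0004
gripper_force: 8.1
```

The lever moved freely and then came up against something rigid. One more small push will confirm it.

Emit:
{"name": "arm_command", "arguments": {
  "increments": [
    [0.003, 0, 0, 0, 0, 0],
    [0.006, 0, 0, 0, 0, 0],
    [0.009, 0, 0, 0, 0, 0],
    [0.012, 0, 0, 0, 0, 0],
    [0.012, 0, 0, 0, 0, 0]
  ]
}}

```text
t: 17.38
tool_pos: [0.5736, 0.2018, 0.2731]
orientation: [2.865, 1.283, -0.015]
force: [-20.3, -17.6, 16.1]
opening: 0.0008
gripper_force: 13.7
```

Emit:
{"name": "arm_command", "arguments": {
  "increments": [
    [-0.04, 0, 0, 0, 0, 0],
    [-0.1, 0, 0, 0, 0, 0],
    [-0.18, 0, -0.05, 0, 0, 0],
    [-0.26, 0, -0.25, 0, 0, 0],
    [-0.4, 0, -0.5, 0, 0, 0]
  ]
}}

```text
t: 18.0
tool_pos: [0.5213, 0.1441, 0.3732]
orientation: [-2.866, -1.286, 0.002]
force: [0.3, -0.1, 0.6]
opening: 0.0006
gripper_force: 0.0
```

Emit:
{"name": "arm_command", "arguments": {
  "increments": [
    [-0.2, 0, -0.1, 0, 0, 0],
    [-0.4, 0, -0.1, 0, 0, 0],
    [-0.6, 0, -0.1, 0, 0, 0],
    [-0.7, 0, -0.1, 0, 0, 0],
    [-0.7, 0, -0.1, 0, 0, 0]
  ]
}}

```text
t: 18.62
tool_pos: [0.4284, 0.0392, 0.3935]
orientation: [2.867, 1.282, 0.003]
force: [0.1, 0.7, -0.3]
opening: 0.0001
gripper_force: 0.0
```

Run:
```python
from h import *
a=snap('side','s6.png'); b=snap('top','t6.png')
c=lambda i,y,x:cv2.resize(i['image'][y:y+60,x:x+75,::-1],None,fx=5,fy=5,interpolation=cv2.INTER_CUBIC)
cv2.imwrite('pics/c6.png',np.vstack([np.hstack([c(a,160,235),c(b,165,185)]),np.hstack([c(a,240,275),c(b,175,305)])]))
```

```text
(no output)
```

View pics/c6.png

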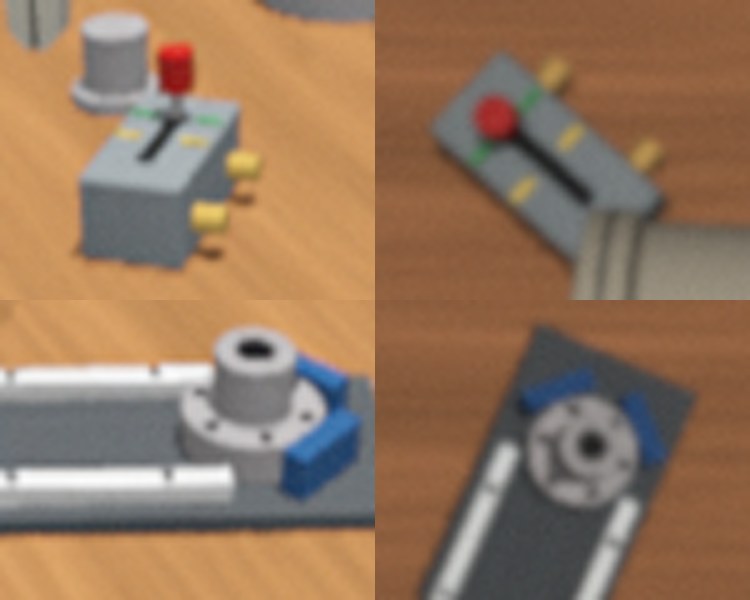

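The knob stands between the green marks at the slot's end, and the spindle touches both V blocks. The arm is clear, so I'll hand in.

```bash
python3 -c "
from plant import *
print(close_job())"
```

```text
the job is handed in; nothing more can be done
None
```

The spindle nose is fully home in the blue V, the farthest valve's lever is at its second stop (green marks), and the job was handed in at about 19 s with the arm clear; the bystanders were not touched.

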